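Push the kiln props home in the rack and close the keeper

TASK

In the wooden rack on the bench stands a row of four touching cream kiln props: push the whole row along its channel from the rear, as one train, until the front prop is fully home against the dark end stop. Then swing the red keeper bar round until it lies straight across the channel behind the last prop. Only push with the fingers: do not grasp, lift or tip the props, and leave everything else on the bench where it is.

Things in the scene. Friction and masses are not known exactly. Their poses are not given: they have to be found in the camera images.
- rack: Fixed wooden rack, board 370 x 110 x 12 mm. Origin on the bench under the channel's centre line; x along the channel to the end stop, y across it (roughly towards the robot), z up. Board from x -190 to +180 mm. Channel floor 12 mm up, 42 mm wide, open at the rear (-x) end, between two ledges 12 mm wide (x -180 to +150 mm), tops 26 mm above the bench.
- stop_face (a point): Middle of the end stop's face that the front prop must touch: rack x +150 mm, y 0, 37 mm above the bench. The stop is a fixed dark brown block over the rack's full width, 28 mm thick, top 58 mm above the bench.
- keeper_pivot (a point): Vertical hinge axis of the red keeper bar, fixed at rack x -11, y +43 mm, 41 mm above the bench (the bar's mid-height). Bar: 80 mm from pivot to free end, 12 mm thick, from 28 to 54 mm above the bench. Shut, its front face is 3 mm behind a row that is home.
- keeper (a joint): Angle of the keeper bar (rad). In rack axes it points from the pivot along (-cos, -sin) of the angle: 0 = beside the channel, along rack -x; negative = swung outwards from the channel (limit -1.0, it starts at -0.9 to -0.3); +1.57 (limit) = straight across the channel, along rack -y. Light friction (0.03 N m), no spring; stays where left.
- prop_1: Square cream kiln prop 38 x 38 x 50 mm high, 0.11 to 0.2 kg, dark bore mark on top, loose in the channel: front of the row, nearest the end stop. Origin at the centre of its underside; x along the rack's x, z up. The four start touching (within 1 mm); home, their centres are at rack x +131, +93, +55, +17 mm.
- prop_2: Square cream kiln prop 38 x 38 x 50 mm high, 0.11 to 0.2 kg, dark bore mark on top, loose in the channel: second from the stop. Origin at the centre of its underside; x along the rack's x, z up. The four start touching (within 1 mm); home, their centres are at rack x +131, +93, +55, +17 mm.
- prop_3: Square cream kiln prop 38 x 38 x 50 mm high, 0.11 to 0.2 kg, dark bore mark on top, loose in the channel: third from the stop. Origin at the centre of its underside; x along the rack's x, z up. The four start touching (within 1 mm); home, their centres are at rack x +131, +93, +55, +17 mm.
- prop_4: Square cream kiln prop 38 x 38 x 50 mm high, 0.11 to 0.2 kg, dark bore mark on top, loose in the channel: last of the row, the one to push on, 40 to 100 mm short of its home. Origin at the centre of its underside; x along the rack's x, z up. The four start touching (within 1 mm); home, their centres are at rack x +131, +93, +55, +17 mm.
- glaze_jar: Bystander: jar of green glaze with white lid, 60 mm diameter, 85 mm high, on the far side of the rack. Origin under its centre.
- round_prop: Bystander: spare round terracotta prop, 38 mm diameter, 60 mm high, standing on the robot's side of the rack near the stop. Origin under its centre.
- slip_cup: Bystander: blue cup, 66 mm diameter, 60 mm high, on the far side of the rack. Origin under its centre.
- brush: Bystander: brush lying on the robot's left. Origin at its underside.
- bowl: Bystander: white bowl, 140 mm diameter, 55 mm high. Origin under its centre.
- mug: Bystander: terracotta mug, 80 mm diameter, 90 mm high. Origin under its centre.
- batten: Bystander: loose wooden batten 140 x 30 x 15 mm lying on the far side of the rack. Origin under its centre.
There are look-alikes about, which are no part of the job. What is shaped like the prop_4 but purple or turquoise is not meant.

How it is judged:
By the outcome, as a careful person would: the job done as asked, in the order asked, and still so for the second after the job is handed in, with the robot touching nothing.
It also fails if it takes over 59 s, if anything falls off the work surface, if the arm or the gripper's body presses on something with over 40 N, if the wrist force passes 120 N, or if a joint passes its speed limit or range.

ROBOT

A 7-joint arm with a two-finger parallel gripper is mounted at the origin on the work surface. World frame = base frame: x ahead of the robot, y to its left, z up, the work surface at z = 0. Lengths are in m, angles in rad, forces in N, time in s.
With the tool pointing down it reaches from about 0.425 to 0.925 m from the base axis. Payload 6.8 kg.
Tool frame: the origin (TCP) lies at the very end of the fingers, on their centre line; the grasp point (between the pads) lies 19 mm behind it; z points along the fingers, x is the direction in which the jaws open and shut, and the axes are right-handed (so a half turn about z gives the same grasp; the last joint's range is limited). The gripper opens to 85 mm and grips with 20 to 120 N. Pads are 22 mm wide; open, the fingers measure 114 mm over their backs; the gripper's body (76 mm by 85 mm) begins 54 mm behind the grasp point. The pads swing forward as they close: fully open they stand 13 mm farther back than shut.
Start: joints at [-1.32, 0.477, 0.022, 1.555, -0.011, 1.109, -0.083], TCP at [0.237, 0.632, 0.231] pointing down, gripper open.
Joint ranges: [-2.96, 2.96], [-0.34, 2.1], [-1.41, 1.46], [0.24, 2.44], [-1.37, 4.51], [0.17, 1.92], [-2.96, 2.96]. Speed limits (rad/s): [2.39, 2.39, 3.14, 3.14, 3.14, 3.14, 3.14].

INTERFACE

Orientations are given as a rotation vector (axis times angle).
In Python, from bench import get_obs, imaging, hand_in gives the robot as it stands.
- The arm moves only by the tool send_rows, never from a script. Its argument "motion" is a list of rows, each an object with "dp": the shift along the world's x, y, z in m, a list of three; "rot": the turn, a rotation vector about the world's x, y, z in rad, a list of three; "grip": the finger opening in m, from 0 to 0.0854. In form: [{"dp": [dx, dy, dz], "rot": [ax, ay, az], "grip": grip}, ...]. A call has 1 to 20 rows; each row shifts and turns the pose as measured when the row begins; what a row does not reach is not made up. A row lasts 1/8 s, in which the tool goes at most 62.5 mm and 10.7 degrees, less where a joint would pass 70% of its speed; a pose out of reach is approached as far as the arm can. A call is refused whole if a number of a shift passes 0.0625 or a number of a turn 0.188, either way. A call with a gripper value outside its range is refused whole. The fingers move at their own pace and stop on an object; "grip_force" is the grip in N (left out, the last holds). Time passes only in rows, so rows that do not move let the fingers close. It gives the time, the measured TCP pose, the force and the opening at its end, in the units of the state.
- get_obs(): the state, without advancing time (a new reading comes with each control period).
- imaging.grab_frame(name): name is "side" or "top" or "wrist"; returns a dict with "img" (480x640x3 uint8, red, green, blue), "fx", "fy", "cx", "cy" (pixels), "R" (3x3) and "t" (3): a world point X has camera coordinates R X + t. Camera axes: x right, y down, z forward; pixel columns grow to the right and rows downward; lengths in m; the calibration is good to about 2 mm. A picture is of the moment at which its call begins. There is no depth.
- hand_in(): hands the job in, once; it reports no verdict.
The state is a dict: "clock": time; "joints": joint angles; "qvel": joint speeds; "tau": joint torques, N m; "tcp_pos": TCP position; "orientation": TCP orientation; "contact_force": force on the tool from outside, world axes, zero at the start; "moment": the same for the moment, N m; "grip_width": finger opening in m.
Only numpy, scipy, OpenCV 4.12 (cv2) and the standard library are available. Lean on these libraries where they do the work, as an engineer would, in place of code of your own. Each camera call takes 0.05 s, during which the arm holds its last target. There are 200 camera calls.

## Working session

There is one attempt and no reset: what is moved stays moved. The work goes in short steps, Python scripts to look and compute and a tool call to move; the robot and the scene stay as the last step left them, time stands still between calls to the robot, and variables do not carry over. Pictures are saved under pics/ and viewed, about 8 in all and at most 12, crops included, and the job is handed in when it is done.

Besides the shell and the picture viewer there is one more tool, called after "Request:" as a command line: name --argument value ..., lists and objects as JSON in quotes. send_rows: Moves the arm, as the interface text tells. Its arguments: {"type":"object","properties":{"motion":{"type":"array","items":{"type":"object","properties":{"dp":{"type":"array","items":{"type":"number"}},"rot":{"type":"array","items":{"type":"number"}},"grip":{"type":"number"}}}},"grip_force":{"type":"number"}},"required":["motion"]}

```bash
mkdir -p pics; cat > h.py <<'E'
from bench import get_obs, imaging, hand_in
import numpy as np, cv2
def grab(n,f=None):
    d=imaging.grab_frame(n)
    if f: cv2.imwrite('pics/'+f,cv2.cvtColor(d['img'],cv2.COLOR_RGB2BGR))
    return d
def ray(d,u,v,z):
    R=np.array(d['R']);t=np.array(d['t']);c=-R.T@t
    r=R.T@np.array([(u-d['cx'])/d['fx'],(v-d['cy'])/d['fy'],1])
    return c+r*(z-c[2])/r[2]
def proj(d,X):
    p=np.array(d['R'])@np.array(X)+np.array(d['t']);return d['fx']*p[0]/p[2]+d['cx'],d['fy']*p[1]/p[2]+d['cy']
E
python3 - <<'E'
from h import *
import pickle
for n in('top','side'):
    d=grab(n,n+'0.png');pickle.dump(d,open(n+'0.pkl','wb'));print(n,-np.array(d['R']).T@np.array(d['t']),d['fx'])
o=get_obs();print(o['clock'],o['tcp_pos'],o['orientation'],o['grip_width'])
E
```

```text
top [0.32873005 0.00804444 1.12257044] 515.4443707067218
side [ 0.45359727 -0.75404804  0.98609383] 505.0227704609108
0.1 [0.23686219 0.63152575 0.23042404] [ 2.58133173e+00  1.78881461e+00 -1.97024706e-03] 0.08540661865519816
```

View pics/top0.png

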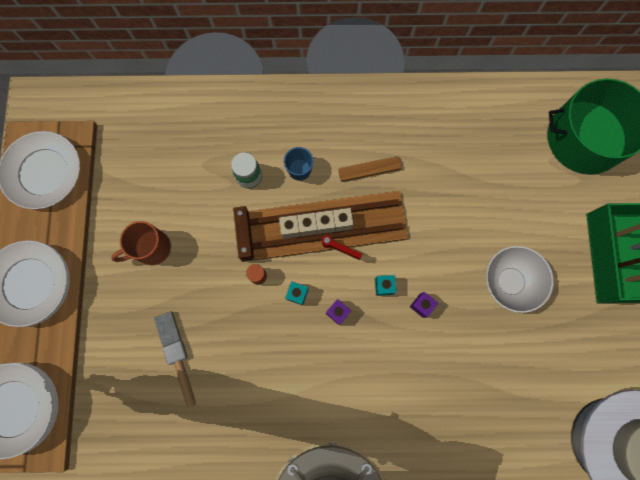

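View pics/side0.png

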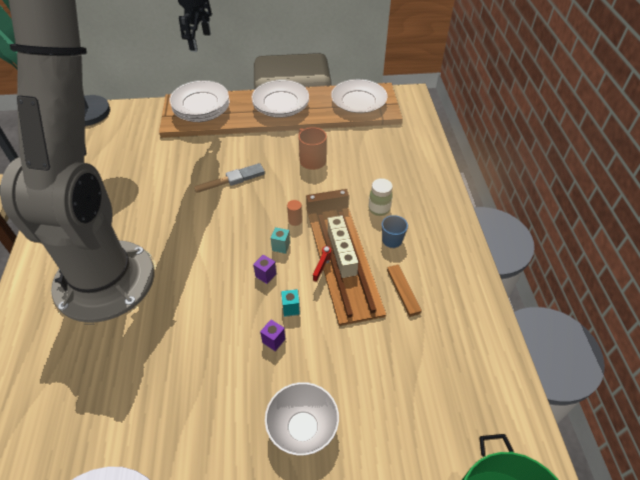

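Top view: the cream row is at about (289,225), (307,223), (325,220) and (343,217). The dark stop is at (243,232) and the red keeper runs from (326,241) to (360,256). The things I could mistake for it are the turquoise blocks at (297,293) and (386,285) and the purple ones at (339,312) and (424,305). By the description, the cream row in the rack is the one, with prop_4 at (343,217).

```bash
cat > m.py <<'E'
from h import *
def blob(m):
    c=max(cv2.findContours(m.astype(np.uint8),0,1)[0],key=cv2.contourArea);return c
def measure(d):
    im=d['img'];h=cv2.cvtColor(im,cv2.COLOR_RGB2HSV).astype(int)
    H,S,V=h[...,0],h[...,1],h[...,2]
    roi=np.zeros(H.shape,bool)
    u,v=np.meshgrid(np.arange(640),np.arange(480))
    roi=(u>230)&(u<412)&(v>185)&(v<275)
    red=roi&((H<6)|(H>174))&(S>190)&(V>110)
    cream=roi&(S<100)&(V>140)
    cream=cv2.morphologyEx(cream.astype(np.uint8),cv2.MORPH_CLOSE,np.ones((9,9)))
    return blob(red),blob(cream)
E
python3 - <<'E'
from m import *
import pickle
d=pickle.load(open('top0.pkl','rb'))
r,c=measure(d)
for n,b,z in(('red',r,.054),('cream',c,.062)):
    rc=cv2.minAreaRect(b);print(n,rc)
    for p in cv2.boxPoints(rc):print('  ',p.round(1),ray(d,*p,z).round(4))
im=cv2.cvtColor(d['img'],cv2.COLOR_RGB2BGR)
cr=cv2.resize(im[180:280,230:415],None,fx=4.3,fy=4.3,interpolation=cv2.INTER_CUBIC)
for k in range(230,415,20):cv2.putText(cr,str(k),(int((k-230)*4.3),10),0,.35,(255,255,255));cv2.line(cr,(int((k-230)*4.3),12),(int((k-230)*4.3),18),(255,255,255))
for k in range(180,280,20):cv2.putText(cr,str(k),(0,int((k-180)*4.3)+4),0,.35,(255,255,255))
cv2.imwrite('pics/crop0.png',cr)
E
```

```text
red ((341.64068603515625, 246.87362670898438), (41.586429595947266, 6.851188659667969), 21.501436233520508)
   [321.  242.4] [0.5285 0.0115 0.054 ]
   [323.6 236.1] [0.5421 0.006  0.054 ]
   [362.2 251.3] [ 0.5086 -0.0749  0.054 ]
   [359.7 257.7] [ 0.4951 -0.0693  0.054 ]
cream ((343.4364929199219, 265.89544677734375), (44.90164566040039, 150.3654022216797), 76.06517028808594)
   [265.1 262.2] [0.4864 0.1281 0.062 ]
   [411. 226.] [ 0.5602 -0.1783  0.062 ]
   [421.8 269.6] [ 0.4676 -0.1965  0.062 ]
   [275.9 305.8] [0.3964 0.105  0.062 ]
```

View pics/crop0.png

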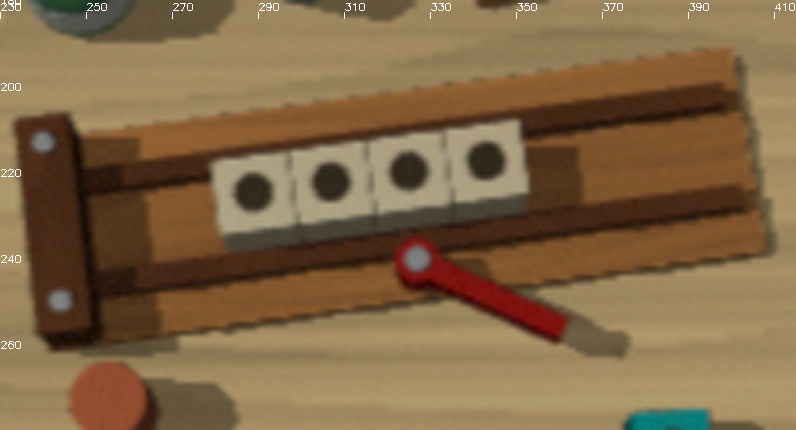

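The crop shows the cream bores at full-image pixels (288.8,224.7), (307,222.3), (324.9,219.8) and (343,217.2). The keeper pin is at (326.7,240) and the bar tip at (361,256.7). The stop's face edge runs from (246.3,206.7) to (251.9,256.7).

```bash
python3 - <<'E'
from m import *
import pickle
d=pickle.load(open('top0.pkl','rb'))
P=lambda X,Y,z:ray(d,230+X/4.3-.4,180+Y/4.3-.4,z)
b=np.array([P(*p,.062) for p in((253,192),(331,182),(408,171),(486,160))]);print(b.round(4),np.linalg.norm(np.diff(b,axis=0),axis=1))
ax=b[0]-b[3];ax/=np.linalg.norm(ax)
pv=P(416,258,.055);tip=P(563,330,.054)
f=[P(70,115,.058),P(94,330,.058)]
re=[P(740,52,.012),P(770,253,.012)]
le=[P(85,168,.026),P(722,85,.026),P(100,296,.012),P(745,185,.026),P(745,212,.026)]
e=P(85,340,.012)
# frame from the ledge/board: axis from bores and board edges (z .012)
b2=P(740,52,.012)-P(85,135,.012);b3=P(770,253,.012)-P(120,343,.012)
for n,v in(('ax',ax),('far',-b2),('near',-b3)):print(n,np.degrees(np.arctan2(v[1],v[0])))
ex=ax;ey=np.array([-ex[1],ex[0],0])  # z up right-handed
print('ex',ex,'ey',ey)
fm=(f[0]+f[1])/2
rm=(re[0]+re[1])/2
O=fm-ex*.150  # provisional origin
R=lambda p:((p-O)@ex,(p-O)@ey)
for n,p in [('pivot',pv),('tip',tip),('rear0',re[0]),('rear1',re[1]),('f0',f[0]),('f1',f[1])]+[('b%d'%i,x) for i,x in enumerate(b)]:print(n,p.round(4),np.round(R(p),4))
for p in [(386,285),(339,312),(297,293),(424,305)]:print(p,ray(d,*p,.05).round(3))
print(ray(d,257,271,.06))
E
```

```text
[[ 0.5667  0.0798  0.062 ]
 [ 0.5713  0.0416  0.062 ]
 [ 0.5765  0.0037  0.062 ]
 [ 0.5816 -0.0347  0.062 ]] [0.03854643 0.03819302 0.03874967]
ax 97.40942252118101
far 96.84251512167202
near 97.38730733726517
ex [-0.12895868  0.99164997  0.        ] ey [-0.99164997 -0.12895868  0.        ]
pivot [5.342e-01 2.000e-04 5.500e-02] [-0.01    0.0404]
tip [ 0.4979 -0.071   0.054 ] [-0.0759  0.0856]
rear0 [ 0.6498 -0.1698  0.012 ] [-0.1935 -0.0522]
rear1 [ 0.5432 -0.1807  0.012 ] [-0.1906  0.0549]
f0 [0.6077 0.171  0.058 ] [ 0.1499 -0.0544]
f1 [0.4997 0.1572 0.058 ] [0.1501 0.0544]
b0 [0.5667 0.0798 0.062 ] [ 0.0648 -0.002 ]
b1 [0.5713 0.0416 0.062 ] [ 0.0262 -0.0017]
b2 [0.5765 0.0037 0.062 ] [-0.012  -0.0019]
b3 [ 0.5816 -0.0347  0.062 ] [-0.0507 -0.002 ]
(386, 285) [ 0.438 -0.123  0.05 ]
(339, 312) [ 0.383 -0.024  0.05 ]
(297, 293) [0.423 0.062 0.05 ]
(424, 305) [ 0.396 -0.2    0.05 ]
[0.46849383 0.14486958 0.06      ]
```

Everything fits: bore pitch is 38.2 to 38.7 mm (38 expected), the rack axis is at 97.4° by both the bores and the near board edge (96.8° by the far edge), and the pivot measures (-10,+40) against the given (-11,+43). prop_4 is at rack x of about -50.5, so the push is about 67 mm. I'll travel high to a spot behind the row with the fingers shut and the jaw axis across the channel.

Request:
send_rows --motion '[{"dp": [0.022,-0.046,0],"rot": [0,0,-0.068],"grip": 0},{"dp": [0.022,-0.046,0],"rot": [0,0,-0.068],"grip": 0},{"dp": [0.022,-0.046,0],"rot": [0,0,-0.068],"grip": 0},{"dp": [0.022,-0.046,0],"rot": [0,0,-0.068],"grip": 0},{"dp": [0.022,-0.046,0],"rot": [0,0,-0.068],"grip": 0},{"dp": [0.022,-0.046,0],"rot": [0,0,-0.068],"grip": 0},{"dp": [0.022,-0.046,0],"rot": [0,0,-0.068],"grip": 0},{"dp": [0.022,-0.046,0],"rot": [0,0,-0.068],"grip": 0},{"dp": [0.022,-0.046,0],"rot": [0,0,-0.068],"grip": 0},{"dp": [0.022,-0.046,0],"rot": [0,0,-0.068],"grip": 0},{"dp": [0.022,-0.046,0],"rot": [0,0,-0.068],"grip": 0},{"dp": [0.022,-0.046,0],"rot": [0,0,-0.068],"grip": 0},{"dp": [0.022,-0.046,0],"rot": [0,0,-0.068],"grip": 0},{"dp": [0.022,-0.046,0],"rot": [0,0,-0.068],"grip": 0},{"dp": [0.022,-0.046,0],"rot": [0,0,-0.068],"grip": 0},{"dp": [0.022,-0.046,0],"rot": [0,0,-0.068],"grip": 0}]'

```text
clock: 2.1
tcp_pos: [0.5907, -0.1263, 0.226]
orientation: [-3.135, -0.154, 0.01]
contact_force: [0.4, -0.1, 0.8]
grip_width: -0.0003
```

```bash
cat > st.py <<'E'
from h import *
from scipy.spatial.transform import Rotation as Ro
O=np.array([.574,.0155]);ex=np.array([-.129,.9917]);ey=np.array([-.9917,-.129])
o=get_obs();p=np.array(o['tcp_pos']);M=Ro.from_rotvec(o['orientation']).as_matrix()
print('t',o['clock'],'tcp',p.round(4),'rack',(p[:2]-O)@ex,(p[:2]-O)@ey,'xang',np.degrees(np.arctan2(M[1,0],M[0,0])),'z',M[:,2].round(3),'F',np.round(o['contact_force'],1),o['grip_width'])
E
python3 st.py
```

```text
t 2.1 tcp [ 0.5907 -0.1263  0.226 ] rack -0.14280470305162624 0.0017753394610616584 xang 5.639273841871724 z [-0.007  0.003 -1.   ] F [ 0.4 -0.1  0.8] -0.00026747830742709477
```

Request:
send_rows --motion '[{"dp": [0.002,0,-0.045],"rot": [0,0,0.03],"grip": 0},{"dp": [0,0,-0.045],"rot": [0,0,0],"grip": 0},{"dp": [0,0,-0.045],"rot": [0,0,0],"grip": 0},{"dp": [0,0,-0.03],"rot": [0,0,0],"grip": 0},{"dp": [0,0,0],"rot": [0,0,0],"grip": 0}]'

```text
clock: 2.72
tcp_pos: [0.5926, -0.1324, 0.0556]
orientation: [3.136, 0.19, -0.01]
contact_force: [0.7, -1.2, -0.2]
grip_width: 0.0001
```

```bash
python3 st.py; python3 -c "
from h import *
d=grab('side');im=cv2.cvtColor(d['img'],4)
cv2.imwrite('pics/s1.png',cv2.resize(im[180:340,230:430],None,fx=3.5,fy=3.5))"
```

```text
t 2.725 tcp [ 0.5926 -0.1324  0.0556] rack -0.14908703179706537 0.0005947800793796518 xang 6.927631200818202 z [-0.007 -0.001 -1.   ] F [ 0.7 -1.2 -0.2] 0.00010251388326453501
```

View pics/s1.png

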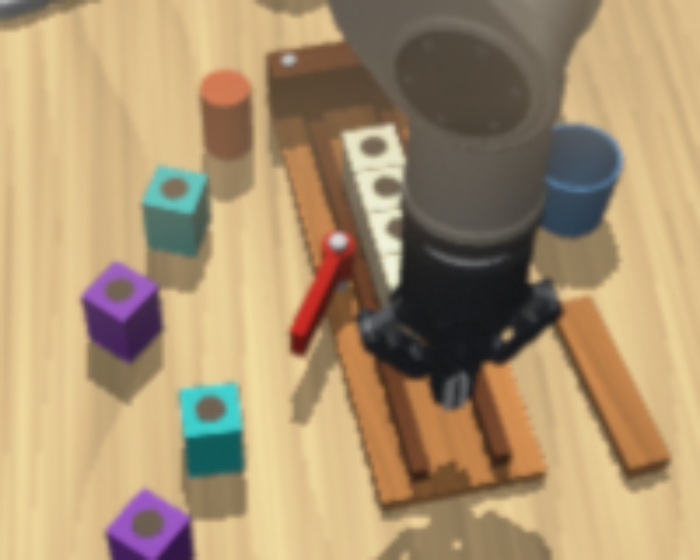

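The side crop shows the shut fingers behind the row at crop (452,400), centred over the channel. The finger knuckles stick out sideways at (375,345). I'll check their height against the keeper (54 mm) before going lower.

```bash
python3 -c "
from h import *
import pickle
d=pickle.load(open('side0.pkl','rb'));p=np.array([.5926,-.1324,.0556]);ax=np.array([.9927,.12,0]);n=np.array([-.12,.9927,0])
R=np.array(d['R']);c=-R.T@np.array(d['t'])
for X,Y in((375,348),(365,325),(452,405),(437,385),(470,380),(555,290)):
    r=R.T@np.array([(230+X/3.5-d['cx'])/d['fx'],(180+Y/3.5-d['cy'])/d['fy'],1]);s=((p-c)@n)/(r@n);q=c+r*s-p;print(X,Y,'lateral',q@ax,'above tip',q[2])"
```

```text
375 348 lateral -0.05190330503422545 above tip 0.069134832655923
365 325 lateral -0.05850157281056247 above tip 0.09419473210016426
452 405 lateral 0.0002869033906767921 above tip -0.008396597068227166
437 385 lateral -0.010899579868389067 above tip 0.017478300813135825
470 380 lateral 0.010549158887636785 above tip 0.016372135899485593
555 290 lateral 0.05781420371778783 above tip 0.09582283699327974
```

The knuckles are at least 65 mm above the tip, so at a tip height of 24 mm they clear the keeper and the props. I'll lower, then approach.

Request:
send_rows --motion '[{"dp": [0,0,-0.028],"rot": [0,0,0],"grip": 0},{"dp": [0,0,-0.003],"rot": [0,0,0],"grip": 0},{"dp": [-0.002,0.018,0],"rot": [0,0,0],"grip": 0},{"dp": [-0.002,0.018,0],"rot": [0,0,0],"grip": 0},{"dp": [-0.002,0.012,0],"rot": [0,0,0],"grip": 0},{"dp": [0,0,0],"rot": [0,0,0],"grip": 0}]'

```text
clock: 3.52
tcp_pos: [0.5928, -0.08, 0.0336]
orientation: [3.135, 0.194, 0.012]
contact_force: [-0.6, -0.0, 0.3]
grip_width: 0.0001
```

```bash
python3 st.py
```

```text
t 3.525 tcp [ 0.5928 -0.08    0.0336] rack -0.09715551106117587 -0.006350569604181228 xang 7.082056633615862 z [ 0.008 -0.    -1.   ] F [-0.6 -0.   0.3] 0.00012147248365109204
```

Request:
send_rows --motion '[{"dp": [-0.006,0,-0.007],"rot": [0,0,0],"grip": 0},{"dp": [-0.003,0,-0.003],"rot": [0,0,0],"grip": 0},{"dp": [0,0,0],"rot": [0,0,0],"grip": 0}]'

```text
clock: 3.9
tcp_pos: [0.5828, -0.0812, 0.0231]
orientation: [3.134, 0.192, 0.012]
contact_force: [0.5, -0.4, 0.1]
grip_width: -0.0003
```

```bash
python3 st.py
```

```text
t 3.9 tcp [ 0.5828 -0.0812  0.0231] rack -0.09705642481631867 0.003737022633342784 xang 7.014188901782453 z [ 0.008 -0.001 -1.   ] F [ 0.5 -0.4  0.1] -0.0003063377294942811
```

Request:
send_rows --motion '[{"dp": [0,0.008,0],"rot": [0,0,0],"grip": 0},{"dp": [0,0.008,0],"rot": [0,0,0],"grip": 0},{"dp": [0,0.008,0],"rot": [0,0,0],"grip": 0},{"dp": [-0.001,0.008,0],"rot": [0,0,0],"grip": 0},{"dp": [-0.001,0.008,0],"rot": [0,0,0],"grip": 0}]'

```text
clock: 4.53
tcp_pos: [0.5812, -0.0421, 0.0233]
orientation: [3.131, 0.187, 0.014]
contact_force: [0.9, -4.2, -0.8]
grip_width: -0.0001
```

```bash
python3 st.py
```

```text
t 4.525 tcp [ 0.5812 -0.0421  0.0233] rack -0.05802778459244619 0.0003059564364034338 xang 6.819387640839608 z [ 0.009 -0.005 -1.   ] F [ 0.9 -4.2 -0.8] -0.00011369905017452955
```

The row is sliding at about 4 N. I'll carry on, slowing towards the stop.

Request:
send_rows --motion '[{"dp": [-0.001,0.008,0],"rot": [0,0,0],"grip": 0},{"dp": [-0.001,0.008,0],"rot": [0,0,0],"grip": 0},{"dp": [-0.001,0.008,0],"rot": [0,0,0],"grip": 0},{"dp": [-0.001,0.007,0],"rot": [0,0,0],"grip": 0},{"dp": [-0.001,0.005,0],"rot": [0,0,0],"grip": 0}]'

```text
clock: 5.15
tcp_pos: [0.5758, -0.0033, 0.0233]
orientation: [3.131, 0.187, 0.014]
contact_force: [0.4, -2.9, -0.4]
grip_width: -0.0001
```

```bash
python3 st.py
```

```text
t 5.15 tcp [ 0.5758 -0.0033  0.0233] rack -0.018877831071562948 0.0006854453355469535 xang 6.846219759602839 z [ 0.009 -0.005 -1.   ] F [ 0.4 -2.9 -0.4] -7.349256141358835e-05
```

Request:
send_rows --motion '[{"dp": [0,0.004,0],"rot": [0,0,0],"grip": 0},{"dp": [0,0.003,0],"rot": [0,0,0],"grip": 0}]'

```text
clock: 5.4
tcp_pos: [0.5757, 0.0029, 0.0233]
orientation: [3.129, 0.186, 0.014]
contact_force: [1.3, -10.9, -1.3]
grip_width: -0.0
```

```bash
python3 st.py
```

```text
t 5.4 tcp [0.5757 0.0029 0.0233] rack -0.012735473205658286 -7.027417891950502e-05 xang 6.820107921389355 z [ 0.009 -0.006 -1.   ] F [  1.3 -10.9  -1.3] -3.0262370928344805e-05
```

Force is rising at TCP rack x = -12.7, and -13 was predicted for home. A couple of firmer small steps will show whether it is really against the stop.

Request:
send_rows --motion '[{"dp": [0,0.003,0],"rot": [0,0,0],"grip": 0},{"dp": [0,0.003,0],"rot": [0,0,0],"grip": 0}]'

```text
clock: 5.65
tcp_pos: [0.5759, 0.0026, 0.0236]
orientation: [3.123, 0.178, 0.016]
contact_force: [0.1, -10.3, -0.4]
grip_width: 0.0003
```

```bash
python3 st.py
```

```text
t 5.65 tcp [0.5759 0.0026 0.0236] rack -0.013019715075617003 -0.00019407426091383917 xang 6.5427281731530496 z [ 0.011 -0.013 -1.   ] F [  0.1 -10.3  -0.4] 0.0003449146840347012
```

It has stalled on the stop: the extra 6 mm commanded gave no motion. Backing off straight, then up, then looking from above.

Request:
send_rows --motion '[{"dp": [0.002,-0.015,0],"rot": [0,0,0],"grip": 0},{"dp": [0.004,-0.03,0],"rot": [0,0,0],"grip": 0},{"dp": [0.002,-0.02,0.04],"rot": [0,0,0],"grip": 0},{"dp": [0,-0.05,0.06],"rot": [0,0,0],"grip": 0},{"dp": [0,-0.06,0.03],"rot": [0,0,0],"grip": 0},{"dp": [-0.02,-0.06,0],"rot": [0,0,0],"grip": 0},{"dp": [-0.03,0,0],"rot": [0,0,0],"grip": 0},{"dp": [0,0,0],"rot": [0,0,0],"grip": 0}]'

```text
clock: 6.65
tcp_pos: [0.5333, -0.224, 0.1457]
orientation: [3.128, 0.187, 0.019]
contact_force: [0.8, -0.7, -0.3]
grip_width: 0.0002
```

```bash
python3 st.py; python3 -c "
from h import *
d=grab('top');im=cv2.cvtColor(d['img'],4)
cv2.imwrite('pics/t2.png',cv2.resize(im[180:300,230:415],None,fx=4.3,fy=4.3,interpolation=2))"
```

```text
t 6.65 tcp [ 0.5333 -0.224   0.1457] rack -0.2322796948333908 0.07128435025996016 xang 6.830168294671858 z [ 0.012 -0.007 -1.   ] F [ 0.8 -0.7 -0.3] 0.00019578638624699447
```

View pics/t2.png

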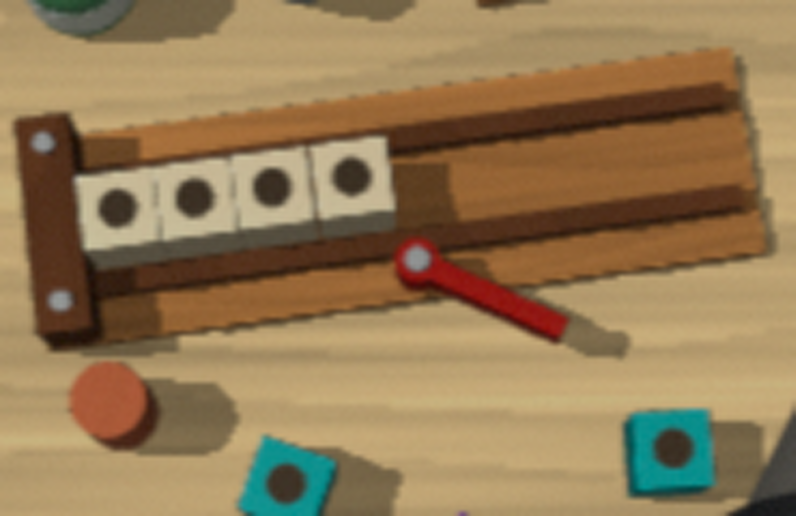

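The picture shows the row flush on the stop: front edge at crop (75,180), bores at (117,208), (194,198), (272,187) and (351,177), all upright with no gaps. The keeper is untouched, at about -0.6 rad. Next I go to the robot side of the bar.

Request:
send_rows --motion '[{"dp": [-0.0145,0.048,0],"rot": [0,0,0],"grip": 0},{"dp": [-0.0145,0.048,0],"rot": [0,0,0],"grip": 0},{"dp": [-0.0145,0.048,0],"rot": [0,0,0],"grip": 0},{"dp": [-0.0145,0.048,0],"rot": [0,0,0],"grip": 0},{"dp": [0,0,0],"rot": [0,0,0],"grip": 0}]'

```text
clock: 7.32
tcp_pos: [0.4803, -0.022, 0.1469]
orientation: [3.127, 0.202, 0.029]
contact_force: [0.8, 0.1, -0.8]
grip_width: 0.0002
```

```bash
python3 st.py
```

```text
t 7.325 tcp [ 0.4803 -0.022   0.1469] rack -0.025124546536629412 0.09777523360289112 xang 7.401695908330167 z [ 0.019 -0.007 -1.   ] F [ 0.8  0.1 -0.8] 0.00021739091145104144
```

Request:
send_rows --motion '[{"dp": [-0.006,-0.013,-0.02],"rot": [0,0,0],"grip": 0},{"dp": [0,0,-0.03],"rot": [0,0,0],"grip": 0},{"dp": [0,0,-0.03],"rot": [0,0,0],"grip": 0},{"dp": [0,0,-0.02],"rot": [0,0,0],"grip": 0},{"dp": [0,0,0],"rot": [0,0,0],"grip": 0}]'

```text
clock: 7.95
tcp_pos: [0.4809, -0.033, 0.0452]
orientation: [3.127, 0.214, 0.04]
contact_force: [0.7, 0.0, 1.0]
grip_width: 0.0001
```

```bash
cat >> st.py <<'E'
r=np.array([(p[:2]-O)@ex,(p[:2]-O)@ey])
# next waypoints for the keeper sweep, tool centre off behind the bar
import sys
if len(sys.argv)>1:
    cur=r
    for a in map(float,sys.argv[2:]):
        u=np.array([-np.cos(a),-np.sin(a)]);n=np.array([np.sin(a),-np.cos(a)])
        q=np.array([-.011,.043])+.055*u-float(sys.argv[1])*n
        w=O+q[0]*ex+q[1]*ey; s=(q-cur); print(a,'world',w.round(4),'step',(s[0]*ex+s[1]*ey).round(4));cur=q
E
python3 st.py .019 -.6 -.4 -.2 0 .2 .4 .6 .8 1 1.2 1.4 1.5
```

```text
t 7.95 tcp [ 0.4809 -0.033   0.0452] rack -0.036106198834158706 0.09857597228627331 xang 7.843004666176783 z [ 0.026 -0.005 -1.   ] F [0.7 0.  1. ] 0.00010204801805529663
-0.6 world [ 0.4909 -0.0414] step [ 0.01   -0.0083]
-0.4 world [ 0.4998 -0.0489] step [ 0.0089 -0.0075]
-0.2 world [ 0.5099 -0.0545] step [ 0.0102 -0.0056]
0.0 world [ 0.521 -0.058] step [ 0.0111 -0.0035]
0.2 world [ 0.5326 -0.0591] step [ 0.0116 -0.0012]
0.4 world [ 0.5442 -0.058 ] step [0.0116 0.0011]
0.6 world [ 0.5553 -0.0546] step [0.0111 0.0034]
0.8 world [ 0.5655 -0.0491] step [0.0102 0.0055]
1.0 world [ 0.5744 -0.0416] step [0.0089 0.0075]
1.2 world [ 0.5816 -0.0326] step [0.0073 0.0091]
1.4 world [ 0.5869 -0.0222] step [0.0053 0.0103]
1.5 world [ 0.5888 -0.0167] step [0.0019 0.0055]
```

Request:
send_rows --motion '[{"dp": [0.01,-0.009,-0.005],"rot": [0,0.025,0],"grip": 0},{"dp": [0.009,-0.008,-0.002],"rot": [0,0,0],"grip": 0},{"dp": [0.01,-0.006,0],"rot": [0,0,0],"grip": 0},{"dp": [0.011,-0.004,0],"rot": [0,0,0],"grip": 0}]'

```text
clock: 8.45
tcp_pos: [0.5242, -0.0607, 0.0401]
orientation: [3.13, 0.216, 0.004]
contact_force: [-1.0, -0.4, -0.3]
grip_width: -0.0001
```

```bash
python3 st.py .019 .0 .2 .4 .6 .8
```

```text
t 8.45 tcp [ 0.5242 -0.0607  0.0401] rack -0.069107821595924 0.0592034256106395 xang 7.908617124357381 z [ 0.003 -0.004 -1.   ] F [-1.  -0.4 -0.3] -5.255208085909316e-05
0.0 world [ 0.521 -0.058] step [-0.0032  0.0027]
0.2 world [ 0.5326 -0.0591] step [ 0.0116 -0.0012]
0.4 world [ 0.5442 -0.058 ] step [0.0116 0.0011]
0.6 world [ 0.5553 -0.0546] step [0.0111 0.0034]
0.8 world [ 0.5655 -0.0491] step [0.0102 0.0055]
```

Contact at about 1 N, which suits the keeper's light friction. I'll keep sweeping the arc.

Request:
send_rows --motion '[{"dp": [0.009,0.001,0],"rot": [0,0,0],"grip": 0},{"dp": [0.011,0.001,0],"rot": [0,0,0],"grip": 0},{"dp": [0.011,0.003,0],"rot": [0,0,0],"grip": 0},{"dp": [0.01,0.005,0],"rot": [0,0,0],"grip": 0}]'

```text
clock: 8.95
tcp_pos: [0.5681, -0.0503, 0.0405]
orientation: [3.13, 0.216, 0.004]
contact_force: [-0.4, -0.4, -0.4]
grip_width: 0.0
```

```bash
python3 st.py .019 .8 1.0 1.2 1.4 1.5; python3 -c "
from h import *
d=grab('side');im=cv2.cvtColor(d['img'],4)
cv2.imwrite('pics/s3.png',cv2.resize(im[180:340,230:430],None,fx=3.5,fy=3.5))"
```

```text
t 8.95 tcp [ 0.5681 -0.0503  0.0405] rack -0.06448729818626156 0.01438130273899423 xang 7.880299653815055 z [ 0.003 -0.004 -1.   ] F [-0.4 -0.4 -0.4] 2.0375696814331232e-05
0.8 world [ 0.5655 -0.0491] step [-0.0026  0.0012]
1.0 world [ 0.5744 -0.0416] step [0.0089 0.0075]
1.2 world [ 0.5816 -0.0326] step [0.0073 0.0091]
1.4 world [ 0.5869 -0.0222] step [0.0053 0.0103]
1.5 world [ 0.5888 -0.0167] step [0.0019 0.0055]
```

View pics/s3.png

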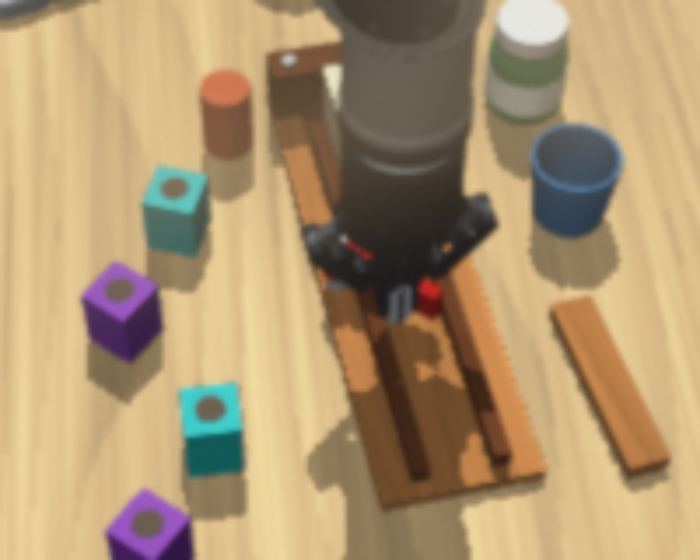

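The side view shows the red bar's tip at crop (430,295), just ahead of the fingers and about halfway round. The rack and the bystanders are undisturbed. Continuing to the end of the swing.

Request:
send_rows --motion '[{"dp": [0.007,0.008,0],"rot": [0,0,0],"grip": 0},{"dp": [0.007,0.009,0],"rot": [0,0,0],"grip": 0},{"dp": [0.005,0.01,0],"rot": [0,0,0],"grip": 0},{"dp": [0.001,0.005,0],"rot": [0,0,0],"grip": 0}]'

```text
clock: 9.5
tcp_pos: [0.5911, -0.0144, 0.0405]
orientation: [3.13, 0.219, 0.007]
contact_force: [-0.2, -0.4, -0.2]
grip_width: 0.0001
```

```bash
python3 st.py .017 1.57
```

```text
t 9.5 tcp [ 0.5911 -0.0144  0.0405] rack -0.03186386992353394 -0.013061317405864263 xang 8.009714107196242 z [ 0.004 -0.004 -1.   ] F [-0.2 -0.4 -0.2] 8.742823809705148e-05
1.57 world [ 0.5895 -0.0108] step [-0.0016  0.0036]
```

Request:
send_rows --motion '[{"dp": [0,0.003,0],"rot": [0,0,0],"grip": 0},{"dp": [0,0.003,0],"rot": [0,0,0],"grip": 0},{"dp": [0,0.003,0],"rot": [0,0,0],"grip": 0}]'

```text
clock: 9.88
tcp_pos: [0.5911, -0.0091, 0.0406]
orientation: [3.125, 0.215, 0.008]
contact_force: [0.5, -9.3, -2.2]
grip_width: 0.0002
```

```bash
python3 st.py
```

```text
t 9.875 tcp [ 0.5911 -0.0091  0.0406] rack -0.02656198800724462 -0.013781287738261983 xang 7.875764446707978 z [ 0.006 -0.009 -1.   ] F [ 0.5 -9.3 -2.2] 0.00019932593031216623
```

At its limit: 9 N and stalled at the expected place. I'll retreat straight back, then up and clear.

Request:
send_rows --motion '[{"dp": [0.002,-0.015,0],"rot": [0,0,0],"grip": 0},{"dp": [0.003,-0.03,0],"rot": [0,0,0],"grip": 0},{"dp": [0,-0.03,0.04],"rot": [0,0,0],"grip": 0},{"dp": [0,-0.05,0.05],"rot": [0,0,0],"grip": 0},{"dp": [0,-0.06,0.03],"rot": [0,0,0],"grip": 0},{"dp": [-0.03,-0.06,0],"rot": [0,0,0],"grip": 0},{"dp": [-0.03,-0.02,0],"rot": [0,0,0],"grip": 0},{"dp": [0,0,0],"rot": [0,0,0],"grip": 0}]'

```text
clock: 10.88
tcp_pos: [0.5348, -0.2722, 0.1585]
orientation: [3.124, 0.209, 0.013]
contact_force: [0.6, 0.5, 0.9]
grip_width: -0.0005
```

```bash
python3 st.py; python3 -c "
from h import *
d=grab('top');im=cv2.cvtColor(d['img'],4)
cv2.imwrite('pics/t4.png',cv2.resize(im[140:300,230:415],None,fx=3.7,fy=3.7,interpolation=2))"
```

```text
t 10.875 tcp [ 0.5348 -0.2722  0.1585] rack -0.28028630042861247 0.07598743804677739 xang 7.660378881235257 z [ 0.009 -0.01  -1.   ] F [0.6 0.5 0.9] -0.0004929404535263523
```

View pics/t4.png

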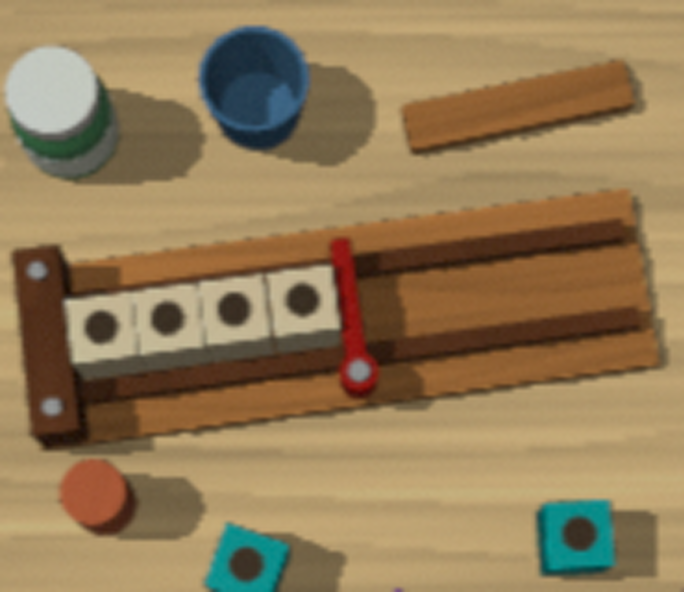

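The picture shows the bar straight across, from its pin at (358,370) to its tip at (341,242), parallel to the stop within about 1°. The row is flush on the stop and the bystanders haven't moved. Handing in.

```bash
python3 -c "
from bench import hand_in;print(hand_in())"
```

```text
the job is handed in; nothing more can be done
None
```

The row is home against the end stop and the keeper is shut behind it; I handed in at about 11 s of the 59 s allowed.

- **Row:** I pushed the four cream props from the rear as one train, with the fingers shut. They slid at 3 to 4 N, then stalled at about 10 N with the tool at rack x of about -13 mm, where home was predicted. The view from above afterwards showed the front prop flush on the stop, with no gaps between props and none tipped.
- **Keeper:** I swung the red bar round at about 1 N or less until it stalled at about 9 N, where its limit was expected. In the last picture it lies across the channel behind prop_4, parallel to the stop within about 1°.
- **Surroundings:** the arm was clear and touching nothing at hand-in. The bystanders and look-alikes near the rack looked unmoved. The mug, brush and bowl were not in the last picture, but the arm never came down near them.

No check failed. The one small disagreement was the keeper pivot, which I measured about 3 mm off its stated place across the rack. That is close to the 2 mm camera calibration, and I used the stated pivot position for the swing.

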